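# Seat the square in the bonding jig

### The arm

A 7-joint arm with a two-finger parallel gripper is mounted at the origin on a cart in front of the work surface, level with it; the furniture and walls round the work are solid. World frame = base frame: x ahead of the robot, y to its left, z up, the work surface at z = 0. Lengths are in m, angles in degrees, forces in N, time in s.
With the tool pointing down it reaches from about 0.35 to 0.9 m from the base axis. Payload 8.1 kg.
Tool frame: the origin (TCP) lies on the centre line of the jaws, within the pads' length; the fingertips stand 22 mm ahead of it and the grasp point (between the pads) lies 3 mm ahead of it; x points along the fingers, y is the direction in which the jaws open and shut, and the axes are right-handed (so a half turn about x gives the same grasp; the last joint's range is limited). The gripper opens to 92 mm and grips with 3 to 60 N. Pads are 19 mm wide; open, the fingers measure 130 mm over their backs; the gripper's body (75 mm by 190 mm) begins 47 mm behind the grasp point.
Start: joints at [-81.738, 24.895, 1.432, 90.138, -0.665, 64.973, -4.303], TCP at [0.153, 0.606, 0.249] pointing down, gripper open.
Joint ranges: [-149.89, 149.89], [-25.12, 119.58], [-72.63, 75.52], [4.76, 147.25], [-75.54, 255.54], [6.69, 114.76], [-157.13, 157.13]. Speed limits (degrees/s): [127.2, 127.2, 172.46, 172.46, 180, 180, 180].

### API

Orientations are given as a 3x3 rotation matrix whose columns are the frame's x, y, z axes.
In Python, from rig import * gives the robot as it stands. The module is installed in compiled form; this text tells all that it offers. Calls block until the motion is done:
- move_to(position, orientation): joint-space move of the TCP to a pose.
- servo_line(position, speed=0.15, frame=None): straight line of the TCP; frame=None keeps the orientation; speed is the mean speed in m/s.
- goto_joints(angles): joint-space move.
- move_gripper(opening): finger opening in m; the grip force is fixed at half the most; returns when the fingers have stopped.
- hold(seconds).
- ik(position, orientation): joint angles nearest the present ones, or None.
- read_state(): the state.
- get_image(name): name is "side" or "top"; returns a dict with "frame" (400x640x3 uint8, blue, green, red), "K" (3x3 intrinsics, pixels), "T" (4x4, takes a point from camera to world coordinates). Camera axes: x right, y up, looking along -z (the intrinsics and any distortion apply to the point x, -y, -z); pixel columns grow to the right and rows downward; lengths in m; the calibration is good to about 2 mm. A picture is of the moment at which its call begins. There is no depth.
A pose or a line that the arm cannot do raises Unreachable and nothing moves.
- job_done(): hands the job in, once; it reports no verdict.
Trained networks look in a picture, given as the dict that the camera call returned (one of the last four; its "shot" number tells which), for a name from the list of things; names that differ only in an ending like _2 or _b are one class to them, and where a whole thing is asked for, a point or a joint stands for the part that bears it (a point fixed in the world has none). Each returns a list of dicts, best first, with "confidence" (0 to 1); they miss things now and then, are a little off and sometimes report something else, mostly with a low value. They report only what shows in the picture. A call takes as long as a camera call.
- trace(picture, name): "mask" (400x640 bool, what is visible of it) and "box" ([centre column, centre row, width, height] in pixels, round what is visible of it).
- mark_of(picture, name): "at" ([row, column] in pixels: a listed point, or the origin of a listed thing).
The state is a dict: "clock": time; "joint_positions": joint angles; "joint_velocities": joint speeds; "tau": joint torques, N m; "tool_pos": TCP position; "eef_rot": TCP orientation; "ft_force": force on the tool from outside, world axes, zero at the start; "moment": the same for the moment, N m; "finger_gap": finger opening in m.
Only numpy, scipy, OpenCV 4.12 (cv2) and the standard library are available. Lean on these libraries where they do the work, as an engineer would, in place of code of your own. Each camera call takes 0.05 s, during which the arm holds its last target. There are 200 camera calls.

### The job

A steel square is about to be fixed in the light-curing jig. First set the exposure dial by turning its pointer to the long thick mark, then lift the square, which has a black grip, onto the jig plate, the same way round as the corner, and press it into the corner until both outer faces lie flat against the two fences. Finish while still holding it there: gripped or pushed so that it is square, flat on the plate and in firm contact with both fences, with the dial still on its mark and the other things left where they stand.

Things in the scene. Friction and masses are not known exactly. Their poses are not given: they have to be found in the camera images.
- jig_corner (a point): where the inner faces of the two fences of the fixed jig meet, on top of its plate (8 mm above the worktop). Axes are the jig's: x points through the far fence, y through the left fence, z up; the open plate lies at -x, -y. Polished, slippery aluminium plate 170 x 156 x 8 mm, centre at (-55, -55) mm from here. The jig's place and yaw vary
- far_fence: low polished aluminium fence; its inner face is the plane x = 0 of jig_corner, from the corner 128 mm along -y, 14 mm high above the plate, 22 mm thick towards +x. A black light pod stands on it, 107 mm and more from the corner, top 38 mm above the plate. Origin: plate's centre on its top, not on the fence; axes the jig's
- left_fence: low polished aluminium fence; its inner face is the plane y = 0 of jig_corner, from the corner 139 mm along -x, 14 mm high above the plate, 22 mm thick towards +y. A black light pod stands on it, 115 mm and more from the corner, top 38 mm above the plate. Origin: plate's centre on its top, not on the fence; axes the jig's
- dial_grip (a point): on the upright axis of the exposure dial, half-way up its bar grip, 51 mm above the worktop; axes the jig's (do not turn with the dial). Black bar 42 mm long along the pointer, 12 mm thick, from 12 mm below to 12 mm above here, on a 46 mm round skirt. It sits on a grey box 100 x 100 x 30 mm at the jig's right, on a white scale 88 mm across with 13 marks; pointer: white line on one half of the bar
- dial (a joint): dial angle, 0 to 4.71 rad, growing clockwise from above. At value v the pointer is at 2.356 - v from the jig's +x axis (counter-clockwise positive). Marks every 0.393 rad from 0; the long thick one is at 3.534. It starts between 2.1 and 2.9. Light friction (0.04 N m), stays where left
- square_grip (a point): centre of the loose steel square's black grip, 36 mm above the square's underside; axes the square's. The square (0.2 to 0.33 kg) lies flat as an L. The grip is an upright block across the L's bisector: 14 mm thick along the square's direction (1, 1), 32 mm long along (1, -1), its sides free from 16 to 51 mm above the underside
- square_corner (a point): outer corner of the square at its underside, axes the square's; (28.5, 28.5, -36) mm from square_grip. Legs 90 mm long, 14 wide, 16 high run from it along -x and -y (a 10 mm high web between), so the outer faces look to +x and +y. Seated, it is at jig_corner with axes parallel
- beaker: bystander: small empty glass beaker, 46 mm across, 58 mm tall, loose; origin at the centre of its underside
- reagent: bystander: brown bottle with a black cap, 57 mm across, 111 mm tall, loose; origin at the centre of its underside
- spanner: bystander: steel double open-ended spanner, 132 mm long, 5 mm thick, lying flat, loose; origin under its centre
- timer: bystander: grey digital timer lying flat, 62 x 66 x 16 mm, loose; origin at the centre of its underside

How it is judged:
By the outcome, as a careful person would: the job done as asked, in the order asked, and still so for the second after the job is handed in, while the arm keeps its last pose, push and grip.
It also fails if it takes over 61 s, if anything falls off the work surface, if the arm or the gripper's body presses on something with over 40 N, if the wrist force passes 120 N, or if a joint passes its speed limit or range.

## Working session

There is one attempt and no reset: what is moved stays moved. The work goes in short steps, each a Python script; the robot and the scene stay as the last script left them, time stands still between calls to the robot, and variables do not carry over. Pictures are saved under pics/ and viewed, about 8 in all and at most 12, crops included, and the job is handed in when it is done.

```bash
mkdir -p pics; cat > h.py <<'E'
from rig import *
import numpy as np, cv2
def px2world(im,rc,z):
    K=im["K"];T=np.array(im["T"]);u,v=rc[1],rc[0]
    d=np.array([(u-K[0][2])/K[0][0],-(v-K[1][2])/K[1][1],-1.])
    d=T[:3,:3]@d;o=T[:3,3];return o+d*(z-o[2])/d[2]
def w2px(im,p):
    K=np.array(im["K"]);T=np.array(im["T"]);c=T[:3,:3].T@(np.array(p)-T[:3,3])
    q=K@np.array([c[0],-c[1],-c[2]]);return q[:2]/q[2]
E
python3 - <<'E'
from h import *
Z=dict(jig_corner=.008,far_fence=.008,left_fence=.008,dial_grip=.051,square_grip=.036,square_corner=0,beaker=0,reagent=0,spanner=0,timer=0)
for n in("top","side"):
    im=get_image(n);cv2.imwrite(f"pics/{n}0.png",im["frame"]);print(n,im.keys(),np.round(im["T"],3).tolist(),np.round(im["K"],1).tolist())
    for k,z in Z.items():
        for m in mark_of(im,k)[:2]:print(k,np.round(m["at"],1),round(m["confidence"],2),np.round(px2world(im,m["at"],z),4))
print(read_state())
E
```

```text
top dict_keys(['frame', 'K', 'T', 'shot']) [[-0.001, 0.982, -0.188, 0.272], [-1.0, 0.0, 0.008, 0.034], [0.008, 0.188, 0.982, 1.304], [0.0, 0.0, 0.0, 1.0]] [[470.1, 0.0, 326.9], [0.0, 470.1, 191.6], [0.0, 0.0, 1.0]]
jig_corner [157.4 278.6] 0.89 [0.6189 0.1603 0.008 ]
left_fence [187.9 415.7] 0.36 [ 0.5306 -0.2269  0.008 ]
dial_grip [180.7 349.8] 0.9 [ 0.542  -0.0391  0.051 ]
square_grip [192.  432.3] 0.68 [ 0.5136 -0.2666  0.036 ]
square_corner [187.7 416.6] 0.75 [ 0.5328 -0.2311  0.    ]
beaker [229.2 214.3] 0.78 [0.4152 0.3357 0.    ]
reagent [136.3 416.6] 0.58 [ 0.6845 -0.2368  0.    ]
reagent [178.9 345.9] 0.26 [ 0.5582 -0.031   0.    ]
spanner [248.2 368.7] 0.68 [ 0.3623 -0.0923  0.    ]
timer [253.9 308.2] 0.61 [0.3469 0.0747 0.    ]
timer [191.7 433. ] 0.47 [ 0.5213 -0.2772  0.    ]
side dict_keys(['frame', 'K', 'T', 'shot']) [[0.829, 0.262, -0.494, 0.017], [-0.559, 0.386, -0.734, -0.681], [-0.001, 0.885, 0.466, 0.546], [0.0, 0.0, 0.0, 1.0]] [[406.6, 0.0, 311.9], [0.0, 406.6, 196.9], [0.0, 0.0, 1.0]]
jig_corner [198.5 323.6] 0.65 [0.6091 0.1399 0.008 ]
far_fence [213.  315.1] 
[... 669 characters left out ...]
  64.97400392,  -4.30492435]), 'joint_velocities': array([-0.00019847,  0.04931146,  0.06788017,  0.11703874, -0.04354025,
        0.00980103,  0.08231892]), 'tau': array([ 1.35897597e-03, -6.67691517e+01,  9.84645858e-01, -3.14802790e+01,
       -6.05538231e-02,  3.30103270e-02,  5.24326865e-06]), 'tool_pos': array([0.1526876 , 0.60608056, 0.2487563 ]), 'eef_rot': array([[ 7.74954143e-06,  2.44373341e-01,  9.69681221e-01],
       [ 5.72799033e-05,  9.69681219e-01, -2.44373341e-01],
       [-9.99999998e-01,  5.74370279e-05, -6.48309658e-06]]), 'ft_force': array([-0.70890447, -0.27692364, -0.11653055]), 'moment': array([-0.01314496, -0.01395262, -0.03427836]), 'finger_gap': 0.091306672016788}
```

```bash
python3 - <<'E'
import cv2
a=cv2.imread("pics/top0.png")[100:290,190:480];cv2.imwrite("pics/top0c.png",cv2.resize(a,None,fx=2.75,fy=2.75,interpolation=cv2.INTER_CUBIC))
a=cv2.imread("pics/side0.png")[130:330,200:500];cv2.imwrite("pics/side0c.png",cv2.resize(a,None,fx=2.66,fy=2.66,interpolation=cv2.INTER_CUBIC))
E
```

```text
(no output)
```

View pics/top0c.png

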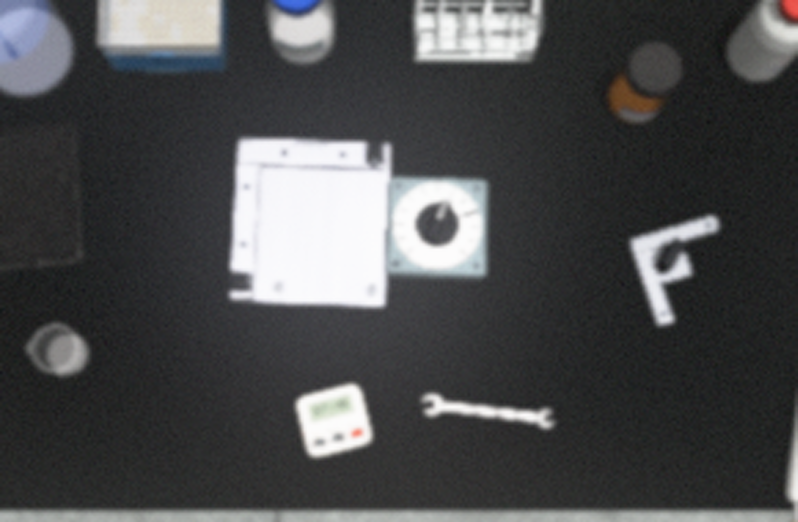

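View pics/side0c.png

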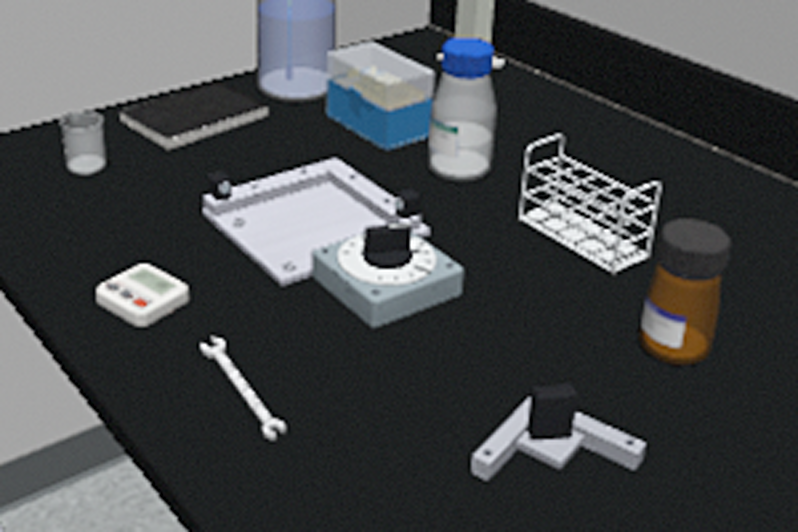

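```bash
cat > fit.py <<'E'
from h import *
from scipy.optimize import minimize
def box(x0,x1,y0,y1,z0,z1): return np.array([[x,y,z] for x in(x0,x1) for y in(y0,y1) for z in(z0,z1)])
mm=1e-3
JIG=[box(-140,30,-133,23,-8,0)*mm,box(0,22,-128,0,0,14)*mm,box(-139,22,0,22,0,14)*mm]
SQ=[box(-90,0,-14,0,0,16)*mm,box(-14,0,-90,0,0,16)*mm]
def pose(p,P,z0):
    c,s=np.cos(p[2]),np.sin(p[2]);return np.c_[p[0]+c*P[:,0]-s*P[:,1],p[1]+s*P[:,0]+c*P[:,1],P[:,2]+z0]
S=8
def render(im,p,parts,z0,roi):
    r0,r1,c0,c1=roi;m=np.zeros(((r1-r0)*S,(c1-c0)*S),np.uint8)
    for P in parts:
        q=np.array([w2px(im,w) for w in pose(p,P,z0)])
        q=(q-[c0,r0]+.5)*S
        cv2.fillConvexPoly(m,cv2.convexHull(np.round(q*16).astype(np.int32)),255,shift=4)
    return cv2.resize(m,(c1-c0,r1-r0),interpolation=cv2.INTER_AREA)/255.
def fit(im,p0,parts,z0,w,ign=None):
    q=w2px(im,[p0[0],p0[1],z0]);r=np.round([q[1]-w,q[1]+w,q[0]-w,q[0]+w]).astype(int)
    r=np.clip(r,0,[400,400,640,640])
    g=cv2.cvtColor(im["frame"],cv2.COLOR_BGR2GRAY)[r[0]:r[1],r[2]:r[3]]/1.
    g=np.clip((g-50)/(210-50),0,1)
    sig=1.
    def f(p):
        m=cv2.GaussianBlur(render(im,p,parts,z0,r),(0,0),sig)
        k=np.ones_like(g) if ign is None else ign[r[0]:r[1],r[2]:r[3]]
        return ((m-g)**2*k).sum()
    best=None
    for st in(.01,.003):
        sim=np.array([p0]+[np.array(p0)+d for d in np.diag([st,st,st*8])])
        res=minimize(f,p0,method="Nelder-Mead",options=dict(initial_simplex=sim,xatol=1e-5,fatol=1e-4));p0=res.x
    return p0,res.fun
def overlay(im,fs):
    o=cv2.resize(im["frame"],None,fx=4,fy=4,interpolation=cv2.INTER_CUBIC)
    for p,parts,z0 in fs:
        for P in parts:
            q=np.array([w2px(im,w) for w in pose(p,P,z0)])
            cv2.polylines(o,[cv2.convexHull(np.round((q+.5)*4).astype(np.int32))],True,(0,0,255),1)
    return o
E
python3 - <<'E'
from fit import *
im=get_image("top");sd=get_image("side")
for m in (im,sd):
    for k in("far_fence","dial","square_grip","square_corner"):
        t=trace(m,k)
        for x in t[:1]:print(k,round(x["confidence"],2),x["box"])
for nm,m in(("top",im),("side",sd)):
    ign=np.ones((400,640))
    for x in trace(m,"dial")[:1]:
        ign[cv2.dilate(x["mask"].astype(np.uint8),np.ones((5,5)))>0]=0
    c=w2px(m,[.54,-.043,.03]);cv2.circle(ign,tuple(int(v) for v in c),21 if nm=="top" else 36,0,-1)
    for k in("reagent",):
        for x in trace(m,k)[:1]: ign[cv2.dilate(x["mask"].astype(np.uint8),np.ones((5,5)))>0]=0
    fj=fit(m,[.612,.148,-.03],JIG,.008,70 if nm=="top" else 90,ign)
    fs=fit(m,[.532,-.229,.28],SQ,0,32 if nm=="top" else 60,ign)
    print(nm,fj,fs)
    o=overlay(m,[(fj[0],JIG,.008),(fs[0],SQ,0)])
    o=o[520:920,1080:1880] if nm=="top" else o[560:1160,1100:1900]
    cv2.imwrite(f"pics/{nm}fit.png",o)
a=np.vstack([cv2.imread("pics/topfit.png"),cv2.imread("pics/sidefit.png")]);cv2.imwrite("pics/fit1.png",cv2.resize(a,(480,600)))
# dial scale
g=cv2.cvtColor(im["frame"],cv2.COLOR_BGR2GRAY);c=w2px(im,[.54,-.043,.03]).astype(int)
r=g[c[1]-24:c[1]+24,c[0]-22:c[0]+24];b=(r>205).astype(np.uint8);n,l,st,ce=cv2.connectedComponentsWithStats(b);print(st,ce)
for i in range(1,n):
    if st[i][4]>200:
        e=cv2.fitEllipse(cv2.convexHull(cv2.findContours((l==i).astype(np.uint8),0,1)[0][0]));print(e,px2world(im,[e[0][1]+c[1]-24,e[0][0]+c[0]-22],.030))
E
```

```text
far_fence 0.92 [302.5, 157.1, 50.4, 9.4]
dial 0.58 [348.9, 183.0, 14.4, 17.2]
square_corner 0.82 [435.1, 199.9, 36.0, 35.9]
far_fence 0.76 [336.9, 203.2, 38.7, 23.7]
dial 0.64 [344.9, 222.8, 24.8, 16.4]
square_grip 0.63 [409.6, 289.7, 61.9, 41.8]
square_corner 0.77 [408.7, 289.4, 67.2, 32.9]
top (array([ 0.61052475,  0.14377794, -0.03641012]), np.float64(1529.0232880958904)) (array([ 0.5336604 , -0.23662315,  0.28440912]), np.float64(55.515282862916436))
side (array([ 0.61261721,  0.1432461 , -0.02340028]), np.float64(5369.548061627373)) (array([ 0.53121484, -0.23548064,  0.3090098 ]), np.float64(510.1849573245271))
[[   0    0   46   48 1413]
 [   0    0    4   48  120]
 [   5    7   33   32  675]] [[25.19037509 23.97947629]
 [ 0.86666667 21.21666667]
 [20.71407407 22.90222222]]
((20.658079147338867, 22.970596313476562), (33.28671646118164, 34.81699752807617), 129.61305236816406) [ 0.54293616 -0.03707479  0.03      ]
```

View pics/topfit.png

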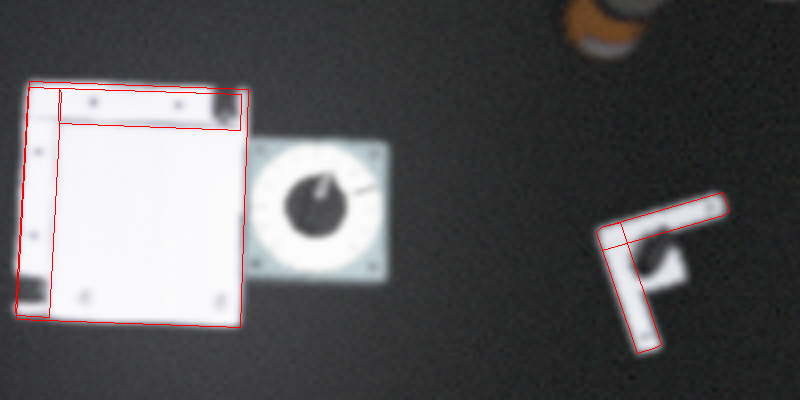

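View pics/sidefit.png

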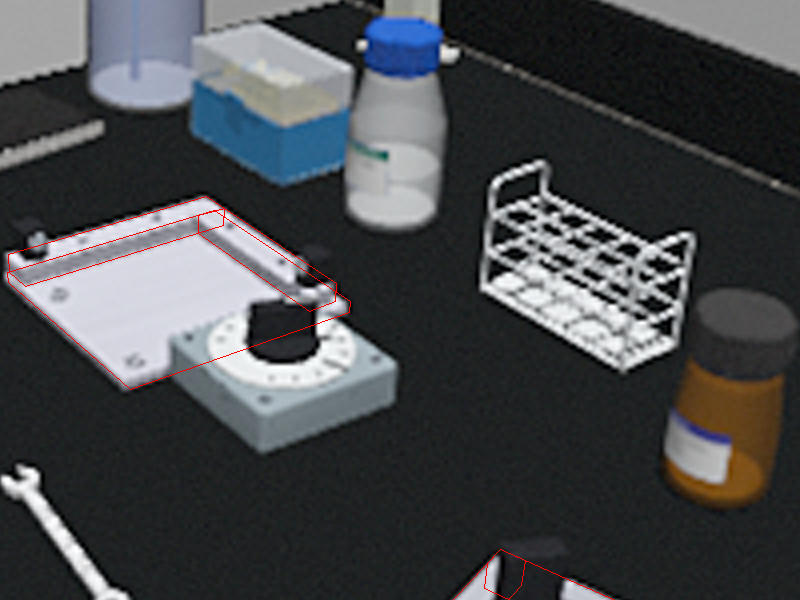

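```bash
cat >> h.py <<'E'
J=np.array([.611,.1435,.008]);JY=-.036
def R(deg):
    t=np.radians(deg);c,s=np.cos(t),np.sin(t);return np.array([[0,c,s],[0,s,-c],[-1,0,0.]])
def st(tag=""):
    s=read_state();y=s["eef_rot"][:,1];print(tag,round(s["clock"],2),np.round(s["tool_pos"],4),"th",round(np.degrees(np.arctan2(y[1],y[0])),1),"F",np.round(s["ft_force"],1),"M",np.round(s["moment"],2),"gap",round(s["finger_gap"],4),"q7",round(s["joint_positions"][6],1));return s
E
python3 - <<'E'
from h import *
D=np.array([.543,-.038])
for a in(65,20,-115,-160):
    q=ik([*D,.2],R(a));print(a,None if q is None else np.round(q))
for a in(61,-119):
    q=ik([.514,-.271,.15],R(a));print(a,None if q is None else np.round(q))
th=65
move_to([*D,.16],R(th));st()
move_gripper(.05)
servo_line([*D,.064],speed=.12);st("down")
move_gripper(0.0);st("closed")
E
```

```text
65 [-32.  23.  41. 107. -18.  56.  83.]
20 [-35.  24.  46. 108. -21.  56.  40.]
-115 [-46.  33.  66. 108. -34.  62. -80.]
-160 [ -46.   33.   66.  108.  -34.   62. -125.]
61 [ -9.  33.  47. 106. -29.  54. 112.]
-119 [-18.  42.  66. 106. -43.  62. -54.]
 4.47 [ 0.5432 -0.037   0.16  ] th 65.1 F [-1.1  0.2  0.6] M [-0.05  0.03  0.05] gap 0.092 q7 84.2
down 6.27 [ 0.5435 -0.0382  0.0645] th 65.0 F [ 0.5 -0.3  0.2] M [-0.04 -0.05 -0.04] gap 0.0502 q7 90.1
closed 6.96 [ 0.5432 -0.0378  0.0641] th 65.0 F [0.4 0.2 1. ] M [ 0.2  -0.    0.02] gap 0.0116 q7 90.1
```

```bash
python3 - <<'E'
from h import *
p=read_state()["tool_pos"]
for a in np.linspace(65,20.4,5)[1:]:
    servo_line(p,speed=.15,frame=R(a));s=st()
hold(.2);st()
move_gripper(.05);s=st("rel")
servo_line([p[0],p[1],.16],speed=.15)
move_to([.45,-.28,.3],R(61));st()
im=get_image("top");sd=get_image("side")
a=cv2.resize(im["frame"][150:215,320:385],(520,520),interpolation=cv2.INTER_CUBIC)
b=sd["frame"][190:260,300:390];b=cv2.resize(b,None,fx=520/70,fy=520/70,interpolation=cv2.INTER_CUBIC)
cv2.imwrite("pics/dial.png",cv2.resize(np.hstack([a,b]),(796,348)))
np.savez("pics/d.npz",f=im["frame"])
E
```

```text
7.3 [ 0.5433 -0.0376  0.0641] th 54.1 F [0.1 0.8 0.8] M [ 0.22 -0.15 -0.07] gap 0.0117 q7 81.8
 7.64 [ 0.5434 -0.0375  0.0641] th 43.0 F [1.9 2.  0.8] M [ 0.43 -0.36 -0.03] gap 0.0117 q7 73.4
 7.98 [ 0.5435 -0.0374  0.0641] th 31.9 F [ 3.2  2.9 -0.4] M [ 0.76 -0.67 -0.08] gap 0.0118 q7 64.9
 8.32 [ 0.5437 -0.0373  0.0641] th 20.8 F [ 4.5  4.8 -2.5] M [ 0.89 -0.91 -0.02] gap 0.012 q7 56.4
 8.53 [ 0.5438 -0.0373  0.0641] th 20.8 F [ 3.6  5.2 -2.7] M [ 0.89 -0.99 -0.04] gap 0.0118 q7 56.4
rel 9.32 [ 0.5431 -0.0378  0.064 ] th 20.4 F [-0.6  0.2  0.9] M [-0.09  0.02  0.01] gap 0.0496 q7 56.1
 11.25 [ 0.4505 -0.2786  0.299 ] th 61.0 F [-0.4  0.7 -0.6] M [-0.06 -0.04 -0.07] gap 0.0502 q7 103.7
```

View pics/dial.png

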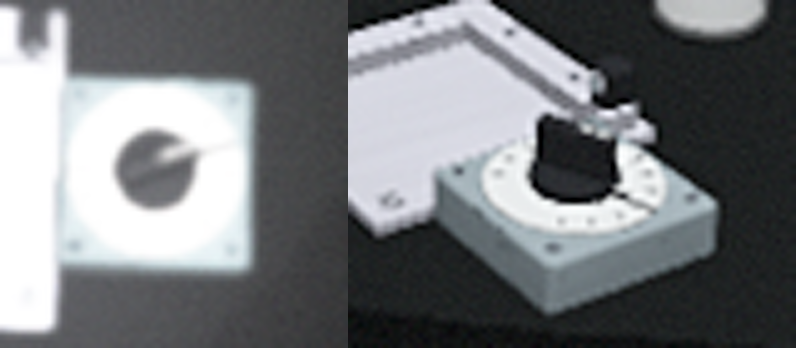

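```bash
python3 - <<'E'
from h import *
im=get_image("top");sd=get_image("side")
from scipy.ndimage import map_coordinates as mc
for nm,m in(("top",im),("side",sd)):
    g=m["frame"].mean(2)
    for cx,cy in((.543,-.0375),(.5445,-.0375),(.543,-.039)):
        A=np.radians(np.arange(-110,-29,2.));out=[]
        for z,rs in((.0635,np.arange(.010,.020,.001)),(.0305,np.arange(.030,.041,.001))):
            v=[np.mean([mc(g,[[q[1]],[q[0]]],order=1)[0] for r in rs for q in[w2px(m,[cx+r*np.cos(a),cy+r*np.sin(a),z])]]) for a in A]
            v=np.array(v);w=v-np.percentile(v,60) if z>.05 else np.percentile(v,50)-v
            w=np.clip(w,0,None)*(np.abs(A+1.21)<.45);out.append(np.degrees((w*A).sum()/w.sum()))
        print(nm,cx,cy,"pointer",np.round(out[0],1),"mark",np.round(out[1],1))
E
```

```text
top 0.543 -0.0375 pointer -59.0 mark -66.9
top 0.5445 -0.0375 pointer -63.5 mark -69.0
top 0.543 -0.039 pointer -56.3 mark -67.0
side 0.543 -0.0375 pointer -61.1 mark -65.9
side 0.5445 -0.0375 pointer -65.7 mark -68.0
side 0.543 -0.039 pointer -57.1 mark -66.1
```

```bash
python3 - <<'E'
from h import *
G=[.5137,-.2711]
move_to([*G,.13],R(61.3));st()
servo_line([*G,.042],speed=.12);st("down")
move_gripper(0.);s=st("closed")
p=s["tool_pos"]
servo_line([p[0],p[1],.14],speed=.15);hold(.2);st("up")
# standoff over the jig: corner 12 mm short on both axes
th=45+np.degrees(JY);c,s_=np.cos(JY),np.sin(JY);Rz=np.array([[c,-s_],[s_,c]])
t=J[:2]+Rz@np.array([-.0285-.012]*2);print(t)
move_to([*t,.14],R(th));st("above")
sd=get_image("side");im=get_image("top")
a=sd["frame"][60:260,180:420];cv2.imwrite("pics/above.png",cv2.resize(a,None,fx=3,fy=3,interpolation=cv2.INTER_CUBIC))
E
```

```text
12.21 [ 0.5138 -0.2719  0.131 ] th 61.3 F [ 0.1 -0.1  0.9] M [-0.02 -0.03  0.04] gap 0.0503 q7 111.6
down 13.09 [ 0.5141 -0.2715  0.0428] th 61.3 F [0.5 0.1 0.3] M [-0.04 -0.02  0.03] gap 0.05 q7 116.7
closed 13.76 [ 0.5137 -0.2713  0.0421] th 61.3 F [ 0.3 -0.8  1.4] M [-0.09  0.13  0.06] gap 0.0139 q7 116.7
up 14.76 [ 0.5132 -0.271   0.139 ] th 61.3 F [-1.  -0.  -2.9] M [-0.03 -0.05  0.03] gap 0.0136 q7 111.2
[0.56906856 0.10448393]
above 16.18 [0.5693 0.1028 0.1402] th 42.8 F [ 0.1 -0.5 -3.4] M [-0.05 -0.06  0.  ] gap 0.0138 q7 59.4
```

View pics/above.png

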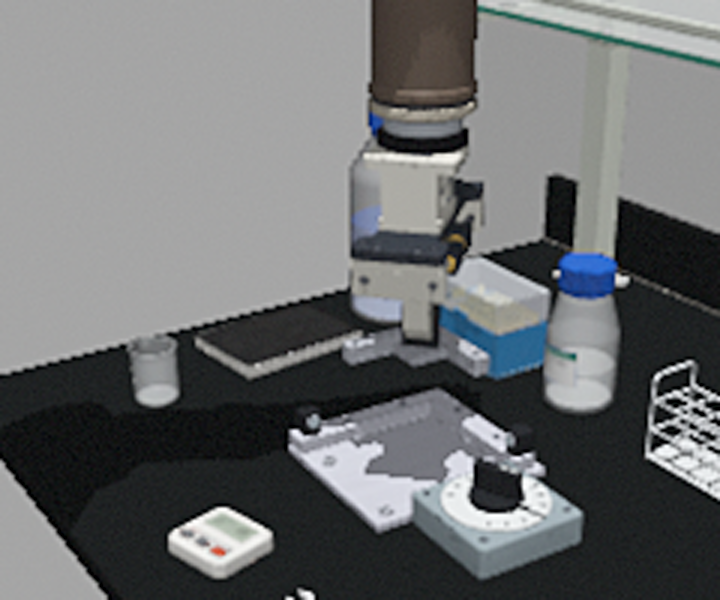

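```bash
cat >> h.py <<'E'
c_,s_=np.cos(JY),np.sin(JY);Rz=np.array([[c_,-s_],[s_,c_]])
def jst(tag=""):
    s=read_state();f=Rz.T@s["ft_force"][:2];p=Rz.T@(s["tool_pos"][:2]-J[:2]);y=s["eef_rot"][:,1]
    print(tag,round(s["clock"],2),"pj",np.round(p*1e3,2),"z",round(s["tool_pos"][2]*1e3,2),"yaw",round(np.degrees(np.arctan2(y[1],y[0]))-45,2),"tilt",np.round(s["eef_rot"][:2,0]*57.3,2),"Fj",np.round(f,1),"Fz",round(s["ft_force"][2],1),"M",np.round(s["moment"],2));return f,s["ft_force"][2]
def W(pj,z): return [*(J[:2]+Rz@np.array(pj)),z]
E
python3 - <<'E'
from h import *
c=np.array([-.0405,-.0405]);z=.055
servo_line(W(c,z),speed=.1);jst("low")
while z>.045:
    z-=.0007;servo_line(W(c,z),speed=.02);hold(.1);f,fz=jst("z")
    if fz>2:break
g=[0,0]
for i in range(26):
    if f[0]>-6:c[0]+=.001
    if f[1]>-6:c[1]+=.001
    servo_line(W(c,z),speed=.02);hold(.05);f,fz=jst("p")
    if f[0]<=-6 and f[1]<=-6:break
print(c,z)
E
```

```text
low 17.27 pj [-40.03 -40.57] z 55.53 yaw -2.07 tilt [0.05 0.01] Fj [-1.   0.4] Fz -3.3 M [-0.05 -0.02  0.  ]
z 17.62 pj [-40.38 -40.38] z 54.56 yaw -2.06 tilt [0.02 0.01] Fj [0.1 0.7] Fz -3.3 M [-0.07 -0.06  0.01]
z 17.98 pj [-40.51 -40.51] z 53.58 yaw -2.06 tilt [-0. -0.] Fj [ 0.3 -1.2] Fz -3.6 M [-0.08  0.    0.02]
z 18.32 pj [-40.5  -40.52] z 52.89 yaw -2.06 tilt [-0. -0.] Fj [-0.4  0.1] Fz -3.3 M [-0.04 -0.    0.05]
z 18.68 pj [-40.53 -40.51] z 52.16 yaw -2.06 tilt [-0.01 -0.  ] Fj [-0.7  1. ] Fz -2.9 M [-0.12  0.04  0.  ]
z 19.02 pj [-40.5  -40.48] z 51.49 yaw -2.06 tilt [-0.  0.] Fj [ 0.1 -0.1] Fz -2.9 M [-0.07  0.05  0.  ]
z 19.38 pj [-40.52 -40.49] z 50.79 yaw -2.06 tilt [-0.  0.] Fj [ 0.6 -0. ] Fz -3.3 M [-0.06 -0.05  0.02]
z 19.73 pj [-40.45 -40.49] z 50.13 yaw -2.06 tilt [0.01 0.  ] Fj [ 1.  -0.4] Fz -1.8 M [-0.08 -0.03 -0.01]
z 20.07 pj [-40.42 -40.49] z 50.1 yaw -2.07 tilt [0.01 0.04] Fj [-3.3 -0.7] Fz 7.8 M [-0.04  0.66  0.  ]
p 20.38 pj [-39.26 -39.81] z 50.1 yaw -2.08 tilt [0.03 0.01] Fj [-2.2 -0.9] Fz 7.0 M [-0.25  0.55  0.04]
p 20.68 pj [-38.2  -38.94] z 50.09 yaw -
[... 582 characters left out ...]
.34  0.38 -0.03]
p 22.48 pj [-32.05 -33.09] z 50.12 yaw -2.1 tilt [ 0.05 -0.01] Fj [-1.3 -2.6] Fz 5.7 M [-0.34  0.42 -0.  ]
p 22.77 pj [-31.07 -32.08] z 50.09 yaw -2.1 tilt [ 0.05 -0.01] Fj [-1.1 -1.3] Fz 5.4 M [-0.33  0.39  0.  ]
p 23.07 pj [-30.01 -31.12] z 50.12 yaw -2.1 tilt [ 0.06 -0.01] Fj [-1.2 -1.9] Fz 6.2 M [-0.37  0.41 -0.04]
p 23.38 pj [-29.06 -30.08] z 50.11 yaw -2.09 tilt [ 0.05 -0.01] Fj [-1.1 -1.7] Fz 6.4 M [-0.35  0.4  -0.04]
p 23.68 pj [-28.73 -29.76] z 50.1 yaw -2.13 tilt [-0.02 -0.04] Fj [-4.8 -2.7] Fz 8.3 M [-0.7   0.95  0.05]
p 23.98 pj [-28.65 -29.68] z 50.12 yaw -2.16 tilt [-0.12 -0.07] Fj [-8.6 -6.7] Fz 13.2 M [-1.13  1.72  0.09]
[-0.0275 -0.0275] 0.049400000000000006
```

```bash
python3 - <<'E'
from h import *
c=np.array([-.0275,-.0275]);z=.0494
f,fz=jst()
for i in range(6):
    for k in(0,1):
        if f[k]>-12:c[k]+=.0007
    if fz>16:z+=.0002
    servo_line(W(c,z),speed=.02);hold(.1);f,fz=jst("p")
    if max(f)<=-12:break
b=45+np.degrees(JY)
for d in(.6,1.2,.6,0,-.6,-1.2,-.6,0):
    servo_line(W(c,z),speed=.02,frame=R(b+d));hold(.1);jst(d)
print(c,z)
E
```

```text
23.98 pj [-28.65 -29.68] z 50.12 yaw -2.16 tilt [-0.12 -0.07] Fj [-8.6 -6.7] Fz 13.2 M [-1.13  1.72  0.09]
p 24.32 pj [-28.61 -29.69] z 50.13 yaw -2.2 tilt [-0.19 -0.1 ] Fj [-10.3  -8. ] Fz 15.9 M [-1.53  2.3   0.07]
p 24.68 pj [-28.57 -29.65] z 50.13 yaw -2.22 tilt [-0.26 -0.13] Fj [-14.  -10.1] Fz 18.7 M [-1.81  2.93  0.15]
p 25.02 pj [-28.57 -29.55] z 50.18 yaw -2.24 tilt [-0.26 -0.18] Fj [-12.9 -10.8] Fz 17.6 M [-2.21  2.77  0.17]
p 25.38 pj [-28.56 -29.5 ] z 50.22 yaw -2.26 tilt [-0.26 -0.23] Fj [-12.3 -12.8] Fz 16.0 M [-2.64  2.66  0.25]
0.6 25.73 pj [-28.54 -29.48] z 50.25 yaw -1.72 tilt [-0.26 -0.21] Fj [-12.3 -11.8] Fz 15.5 M [-2.62  2.66 -0.29]
1.2 26.07 pj [-28.57 -29.45] z 50.22 yaw -1.15 tilt [-0.26 -0.2 ] Fj [-12.1 -12.7] Fz 14.5 M [-2.57  2.69 -0.48]
0.6 26.43 pj [-28.59 -29.46] z 50.22 yaw -1.72 tilt [-0.26 -0.22] Fj [-12.1 -11.6] Fz 14.8 M [-2.56  2.61 -0.21]
0 26.77 pj [-28.54 -29.46] z 50.23 yaw -2.26 tilt [-0.26 -0.23] Fj [-12.1 -13.1] Fz 14.7 M [-2.63  2.63  0.24]
-0.6 27.12 pj [-28.58 -29.48] z 50.21 yaw -2.83 tilt [-0.26 -0.24] Fj [-11.7 -12.2] Fz 14.3 M [-2.68  2.63  0.46]
-1.2 27.48 pj [-28.52 -29.48] z 50.2 yaw -3.42 tilt [-0.26 -0.25] Fj [-12. -14.] Fz 14.9 M [-2.78  2.57  0.57]
-0.6 27.82 pj [-28.53 -29.5 ] z 50.21 yaw -2.84 tilt [-0.26 -0.24] Fj [-11.4 -13.1] Fz 14.8 M [-2.68  2.68  0.43]
0 28.18 pj [-28.55 -29.49] z 50.22 yaw -2.27 tilt [-0.26 -0.23] Fj [-12.2 -12.4] Fz 13.2 M [-2.71  2.61  0.18]
[-0.0261 -0.0247] 0.0498
```

```bash
python3 - <<'E'
from h import *
c=np.array([-.0261,-.0247]);z=.0498;b=45+np.degrees(JY)+.27
for k in(.5,1.,1.):
    tx,ty=np.radians([.26*k,.23*k])
    # rotation taking (0,0,-1) to (tx,ty,-1)
    Rc=cv2.Rodrigues(np.array([ty,-tx,0.]))[0]
    servo_line(W(c,z),speed=.02,frame=Rc@R(b));hold(.2);f,fz=jst(k)
print(Rc[:, 2])
np.save("last.npy",np.r_[c,z])
im=get_image("top");sd=get_image("side")
a=cv2.resize(im["frame"][140:220,265:375],(550,400),interpolation=cv2.INTER_CUBIC)
b_=cv2.resize(sd["frame"][170:260,250:390],(622,400),interpolation=cv2.INTER_CUBIC)
cv2.imwrite("pics/end.png",cv2.resize(np.hstack([a,b_]),(800,273)))
cv2.imwrite("pics/endside.png",cv2.resize(sd["frame"][170:260,260:380],(800,600),interpolation=cv2.INTER_CUBIC))
E
```

```text
0.5 28.62 pj [-28.56 -29.54] z 50.18 yaw -2.03 tilt [-0.13 -0.11] Fj [-12.3 -12.8] Fz 13.9 M [-2.74  2.69 -0.1 ]
1.0 29.07 pj [-28.64 -29.62] z 50.1 yaw -2.03 tilt [-0.01 -0.01] Fj [-11.7 -12.8] Fz 13.9 M [-2.76  2.73 -0.07]
1.0 29.52 pj [-28.66 -29.6 ] z 50.08 yaw -2.03 tilt [-0.01 -0.01] Fj [-12.4 -12.3] Fz 13.7 M [-2.82  2.72 -0.01]
[-0.00453783 -0.00401423  0.99998165]
```

View pics/endside.png

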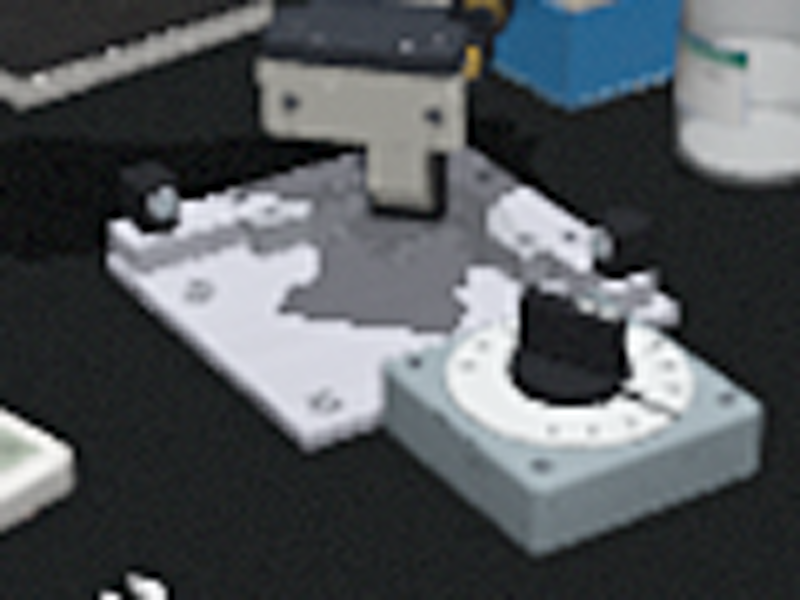

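View pics/end.png

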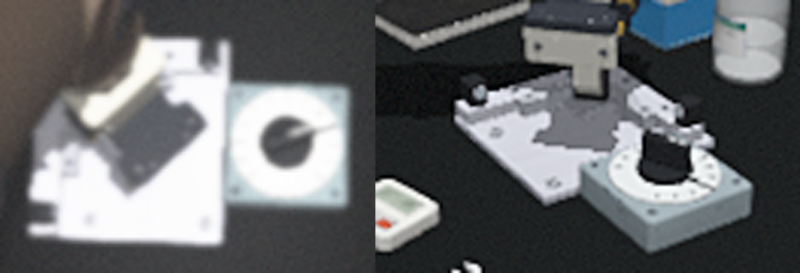

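```bash
python3 - <<'E'
from h import *
jst("before");job_done();st()
E
```

```text
before 29.62 pj [-28.63 -29.62] z 50.12 yaw -2.03 tilt [-0.01 -0.  ] Fj [-11.9 -12.9] Fz 13.0 M [-2.78  2.77 -0.03]
the job is handed in; nothing more can be done
the job is handed in; nothing more can be done
```

I turned the dial to the long thick mark, lifted the square onto the jig plate, pressed it into the corner, and handed the job in at about 29.6 s with the square still gripped and pushed.

**Square:**
- It is pushed with about 12 N against each fence and 13 N down.
- Gripper tilt is about 0°, and yaw is −2.03° against a fitted jig yaw of −2.06°. Yaw torque is near zero, and a small yaw wiggle showed the stiff centre expected when both faces are flush.
- The grip centre is within about 1 mm of the seated position I calculated. The pictures agree, but the seated legs are blurred and partly in shadow, so this check rests mainly on the forces.

**Dial:**
- The bar was gripped flush (gap about 12 mm) and turned to about 0.4° from the aimed angle. In the pictures the pointer is in line with the thick mark.
- My numeric pixel check of the pointer disagreed with this. It put the pointer 2–11° short of the mark, but it shifted about 3° for each millimetre of assumed dial centre. I relied on the gripper angle and the picture instead.

**Other things:** I planned the moves clear of the bystanders and saw no sign of contact. I did not measure their positions again at the end.

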